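# Find the proud spot of a plant saucer with a plunger gauge

### The job

Slide the plunger gauge up until its plunger is pressed lightly on the saucer's edge, never so far that it is driven to the end of its travel, even when a proud spot passes. Then turn the banding wheel by its crank knob through at least one whole turn while watching the gauge, bring the proudest spot of the edge (where the plunger is pushed back farthest) to the plunger, and leave it there with the plunger still resting on it, ready for sanding. Leave the other things on the table and the base plate where they are.

Things in the scene. Friction and masses are not known exactly. Their poses are not given: they have to be found in the camera images.
- rig: dark steel base plate 190 x 390 x 12 that carries the banding wheel and the gauge slide, fixed to the table. Origin: on the table under the wheel's axis. x and y lie along the plate's short and long sides, z up; the gauge stands on the +y side of the wheel and slides along y, towards the wheel being -y. The plate reaches from y -110 to y +280.
- wheel_axis (a point): point on the wheel's vertical axis at the plunger's height, 68 above the table. The wheel, its crank and the saucer clamped on it turn together about this axis.
- saucer_top (a point): centre of the saucer's flat top (86 above the table), on the axis. Upside-down terracotta saucer, edge 56 to 80 above the table, nominal radius 75, concentric, but with one proudest spot 4 mm beyond 75 and two lesser ones at most 2 mm beyond, each 25 to 45 degrees wide, rounded. Where they lie is unknown; at the start the proudest is at least 40 degrees away from the plunger.
- crank_knob (a point): centre of the black crank knob, an upright sleeve 20 in diameter, 36 high (106 to 142 above the table), spinning freely on its post at radius 45 from the wheel's axis, on a flat bar (top at 101) above the saucer. Gripped from above it can be led round; the wheel needs 3 to 6 N at the knob and stays where left. Around it only the gauge's square knob (124) is higher than 101.
- crank (a joint): angle of the wheel with crank and saucer, rad, 0 at the start, growing counter-clockwise seen from above; may be turned either way, up to about two turns.
- gauge_knob (a point): point in the upper part of the gauge's square black upright knob (20 x 20, sides along the rig's x and y, 44 to 124 above the table; this point at 105). It stands 126 behind (+y of) the free plunger tip. Hold it to slide the gauge; the slide rubs with about 5.5 N, stays where left and moves up to 45 mm towards the wheel from its farthest-out place.
- plunger: the gauge's steel plunger; origin at the very front of its round tip (ball 8 in diameter), pointing along the rig's -y at the wheel's axis, 68 above the table. At the start 10 to 27 mm short of the saucer. It springs back up to 10 mm into the gauge: 1 N to start, 3.5 N at 10 mm. Touching, its distance from the wheel's axis is the saucer's radius there.
- needle (a joint): reading of the gauge, the needle on the white dial (67 diameter) on top of it, rad: 0 with the plunger free (needle pointing away from the wheel), growing clockwise from above by 0.2 per mm that the plunger is pushed back; 2.0 is the end of travel. Six marks, 0.4 (2 mm) apart. Pressed 2 to 4 mm on an ordinary place of the edge, it keeps touch and travel all round.
- pot_a: yellow plastic planter bowl with zigzag rim, 104 wide, 70 high; bystander
- pot_b: second such planter bowl; bystander
- seed_jar: round jar, 64 diameter, 95 high; bystander
- brush: hand brush lying on the table; bystander
- sander: cork sanding block 30 x 55 x 22 lying on the steel base plate beside the gauge; bystander
- tin: small round tin, 34 diameter, 32 high, on the base plate beside the gauge; bystander

How it is judged:
On the way, in this order (a step that is already met when the one before it is completed fails the run):
1. the plunger is pressed on the saucer's edge (contact force between plunger and anything else above 0.8 N), for 0.2 s.
2. the wheel has been turned one whole turn (at least 6.0 rad from the start) with the plunger pressed on it (contact force between plunger and anything else above 0.3 N and (value of joint crank above 6 rad or value of joint crank below -6 rad)).
At the end, for the whole second after the job is handed in: The wheel is at rest, released, with the saucer's proudest spot under the plunger: the plunger is pressed on the edge with more than 0.5 N and its tip stands 78 to 81 mm from the wheel's axis (within 1 mm of the proudest, 79 mm; about 10 degrees either side) (contact force between plunger and anything else above 0.5 N and horizontal distance between plunger and wheel_axis between 0.078 and 0.081 m and velocity of joint crank between -0.05 and 0.05 rad/s); the robot touches nothing.
It fails at once if the plunger is driven to the end of its travel (past 9.3 mm) (value of joint needle above 1.86 rad).
It fails at once if the plunger is loaded with more than 8 N (contact force between plunger and anything else above 8 N).
It fails at once if a bystander is shifted more than 30 mm (distance of any of pot_a, pot_b, seed_jar, brush, sander, tin from where it was at the start of the episode above 0.03 m).
It also fails if it takes over 69 s, if anything falls off the work surface, if the arm or the gripper's body presses on something with over 40 N, if the wrist force passes 120 N, or if a joint passes its speed limit or range.

### The arm

A 6-joint arm with a two-finger parallel gripper is mounted at the origin on the work surface. World frame = base frame: x ahead of the robot, y to its left, z up, the work surface at z = 0. Lengths are in m, angles in rad, forces in N, time in s.
With the tool pointing down it reaches from about 0.35 to 0.725 m from the base axis. Payload 4.3 kg.
Tool frame: the origin (TCP) lies between the finger pads; the fingertips stand 22 mm ahead of it and the grasp point (between the pads) lies 3 mm ahead of it; z points along the fingers, y is the line along which they close (so a half turn about z gives the same grasp; the last joint's range is limited). The gripper opens to 85 mm and grips with 20 to 120 N. Pads are 22 mm wide; open, the fingers measure 114 mm over their backs; the gripper's body (76 mm by 85 mm) begins 54 mm behind the grasp point. The pads swing forward as they close: fully open they stand 13 mm farther back than shut.
Start: joints at [-1.332, 0.377, 0.081, 1.274, 0, 1.46], TCP at [0.197, -0.54, 0.253] pointing down, gripper open.
Joint ranges: [-2.72, 2.72], [-0.84, 1.66], [-1.02, 1.22], [-1.77, 2.12], [-1.37, 1.28], [-3.14, 3.14]. Speed limits (rad/s): [2.57, 2.57, 3.14, 3.14, 3.14, 3.14].

### API

Orientations are given as a unit quaternion [x, y, z, w].
In Python, from bench import monitor, grab_frame, ticket, models gives the robot as it stands.
- The arm moves only by the tool arm_command, never from a script. Its argument "motion" is a list of rows, each a list of 4 numbers: the shift along the tool's x, y, z in mm, then the turn about the tool's z in degrees. In form: [[dx, dy, dz, spin], ...]. A call has 1 to 10 rows; each row shifts and turns the commanded pose from where the row before left it, along the tool's axes as they then stand; what a row does not reach is not made up. A row lasts 1/10 s, in which the tool goes at most 50 mm and 8.59 degrees, less where a joint would pass 70% of its speed; a pose out of reach is approached as far as the arm can. A call with a gripper value outside its range is refused whole. "gripper" is the gripper command: -1 is shut, 1 is fully open, values between are in proportion, set as the call begins (left out, the last holds). The fingers move at their own pace and stop on an object; "grip_force" is the grip in N (left out, the last holds). Time passes only in rows, so rows that do not move let the fingers close. It gives the time, the measured TCP pose, the force, the opening and the grip force at its end, in the units of the state.
- monitor.observe(): the state, without advancing time (a new reading comes with each control period).
- grab_frame(name): name is "scene" or "top" or "wrist"; returns a dict with "img" (420x560x3 uint8, red, green, blue), "depth" (420x560 float32, m along the optical axis (not along the pixel's ray), 0 where there is no reading), "camera_matrix" (3x3 intrinsics, pixels), "distortion" ([k1, k2, p1, p2, k3] as OpenCV has them; the pictures are not rectified), "T" (4x4, takes a point from camera to world coordinates). Camera axes: x right, y down, z forward; pixel columns grow to the right and rows downward; lengths in m; the calibration is good to about 2 mm. A picture is of the moment at which its call begins.
- ticket.sign_off(): hands the job in; it is judged then, once.
Trained networks look in a picture, given as the dict that the camera call returned (one of the last four; its "shot" number tells which), for a name from the list of things; names that differ only in an ending like _2 or _b are one class to them, and where a whole thing is asked for, a point or a joint stands for the part that bears it (a point fixed in the world has none). Each returns a list of dicts, best first, with "score" (0 to 1); they miss things now and then, are a little off and sometimes report something else, mostly with a low value. They report only what shows in the picture. A call takes as long as a camera call.
- models.look_for(picture, thing): "bbox" ([centre column, centre row, width, height] in pixels, round what is visible of it).
- models.masks_of(picture, thing): "pixels" (420x560 bool, what is visible of it) and "bbox" ([centre column, centre row, width, height] in pixels, round what is visible of it).
- models.spot_point(picture, thing): "xy" ([column, row] in pixels: a listed point, or the origin of a listed thing).
The state is a dict: "time_s": time; "q": joint angles; "joint_vel": joint speeds; "joint_efforts": joint torques, N m; "tool_pos": TCP position; "tool_rot": TCP orientation; "wrist_force": force on the tool from outside, world axes, zero at the start; "torque": the same for the moment, N m; "finger_gap": opening from 0.0 (shut) to 1.0 (fully open); "grip_force": force on a finger pad.
Only numpy, scipy, OpenCV 4.12 (cv2) and the standard library are available. Lean on these libraries where they do the work, as an engineer would, in place of code of your own. Each camera call takes 0.05 s, during which the arm holds its last target. There are 200 camera calls.

## Working session

There is one attempt and no reset: what is moved stays moved. The work goes in short steps, Python scripts to look and compute and a tool call to move; the robot and the scene stay as the last step left them, time stands still between calls to the robot, and variables do not carry over. Pictures are saved under pics/ and viewed, at most 10 in all, crops included, and the job is handed in when it is done.

Besides the shell and the picture viewer there is one more tool, called after "Call:" in YAML: its name, and indented under it one key for each argument. arm_command: Moves the arm, as the interface text tells. Its arguments: {"type":"object","properties":{"motion":{"type":"array"},"gripper":{"type":"number"},"grip_force":{"type":"number"}},"required":["motion"]}

```bash
mkdir -p pics; cat > h.py <<'E'
import numpy as np, cv2
from bench import monitor, grab_frame, ticket, models
def ray(p,xy):
    u=cv2.undistortPoints(np.array([[xy]],float),np.array(p["camera_matrix"]),np.array(p["distortion"]))[0,0]
    T=np.array(p["T"]); return T[:3,3],T[:3,:3]@np.array([u[0],u[1],1])
def at_z(p,xy,z):
    o,d=ray(p,xy); return o+d*(z-o[2])/d[2]
def save(p,n): cv2.imwrite("pics/"+n+".png",p["img"][:,:,::-1])
E
python3 - <<'E'
from h import *
np.set_printoptions(precision=4,suppress=True)
for c in ("top","scene"):
    p=grab_frame(c); save(p,c+"0"); print(c,p["T"][:3,3])
    for t,z in (("saucer_top",.086),("wheel_axis",.068),("crank_knob",.124),("gauge_knob",.105),("plunger",.068),("rig",0),("needle",.1),("tin",0.016),("sander",.02)):
        r=models.spot_point(p,t) if t!="needle" else []
        for k in r[:2]: print(t,np.round(k["xy"],1),round(k["score"],2),at_z(p,k["xy"],z))
s=monitor.observe();print(s["time_s"],s["tool_pos"],s["tool_rot"],s["finger_gap"])
E
```

```text
top [ 0.3525 -0.0133  1.2976]
crank_knob [331.2 205.3] 0.52 [ 0.5181 -0.1264  0.124 ]
gauge_knob [264.5 202. ] 0.62 [0.5308 0.0586 0.105 ]
plunger [309.6 211.8] 0.52 [ 0.5073 -0.0693  0.068 ]
tin [284.4 229.5] 0.62 [0.4607 0.0041 0.016 ]
sander [300.8 190.5] 0.48 [ 0.5781 -0.0455  0.02  ]
scene [1.2506 0.1768 1.0813]
wheel_axis [398.  256.9] 0.54 [0.5519 0.3353 0.068 ]
crank_knob [244.2 201.7] 0.53 [ 0.5257 -0.1159  0.124 ]
gauge_knob [119.  215.3] 0.53 [ 0.6561 -0.4449  0.105 ]
rig [239.  219.1] 0.81 [ 0.5025 -0.1473  0.    ]
rig [265.7 245.2] 0.47 [ 0.5724 -0.0399  0.    ]
sander [266.6 242.4] 0.73 [ 0.5748 -0.0361  0.02  ]
0.9 [ 0.1965 -0.5404  0.2534] [0.9848 0.1735 0.     0.0001] 0.9998811640239569
```

```bash
python3 - <<'E'
import cv2
a=cv2.imread("pics/top0.png")[120:300,200:440]; b=cv2.imread("pics/scene0.png")[140:320,160:400]
cv2.imwrite("pics/c.png",cv2.resize(cv2.vconcat([a,b]),None,fx=1.66,fy=1.66,interpolation=2)) 
cv2.imwrite("pics/c2.png",cv2.resize(a,None,fx=3.3,fy=3.3,interpolation=2))
E
```

```text
(no output)
```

View pics/c2.png

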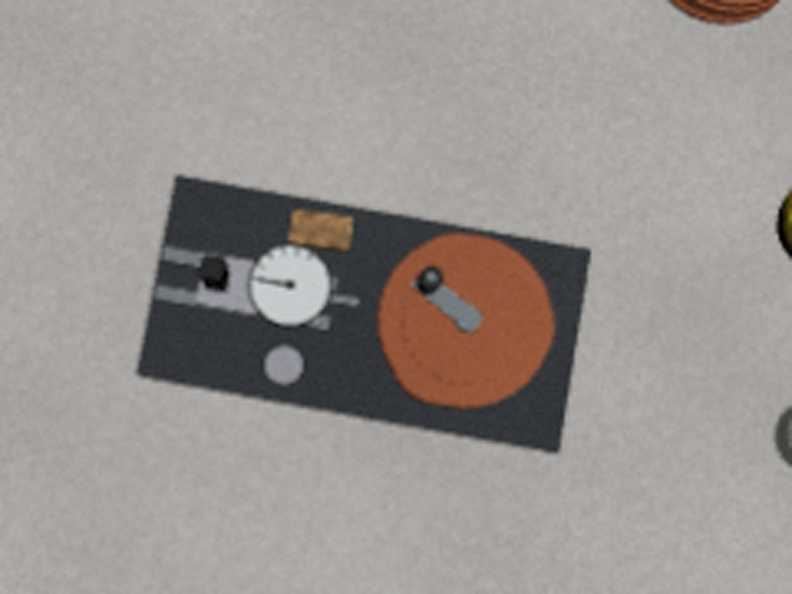

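View pics/scene0.png

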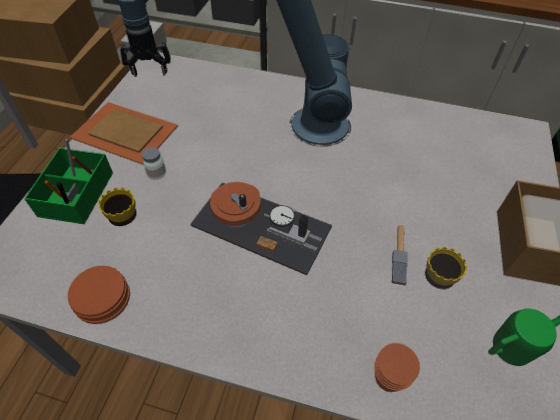

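The top picture shows the rig turned about 10° from the world axes. In the crop, the gauge knob is at (213,272), the dial at (290,285), the crank knob at (430,279) and the saucer centre near (466,321). The scene view shows only the rig area within reach of the moves.

```bash
python3 - <<'E'
from h import *
np.set_printoptions(precision=4,suppress=True)
p=grab_frame("top")
f=lambda a,z: at_z(p,(a[0]/3.3+200,a[1]/3.3+120),z)
C=[f(a,.012) for a in ((176,176),(590,249),(558,451),(138,375))]
print(np.array(C))
y=(C[0]+C[3]-C[1]-C[2]); y/=np.linalg.norm(y); o=(C[1]+C[2])/2+y*.11
print("yaw of rig y",np.degrees(np.arctan2(y[1],y[0])),"origin",o, "len",np.linalg.norm(C[0]-C[1]),np.linalg.norm(C[1]-C[2]))
hsv=cv2.cvtColor(p["img"],cv2.COLOR_RGB2HSV)
m=((hsv[...,1]>110)&(hsv[...,0]<15)).astype(np.uint8); m[:, :290]=0;m[:180]=0;m[250:]=0;m[:,380:]=0
c=max(cv2.findContours(m,0,1)[0],key=cv2.contourArea); (u,v),r=cv2.minEnclosingCircle(c); e=cv2.fitEllipse(c);print(u,v,r,e, at_z(p,e[0],.075))
print("crank",f((430,277),.142),"gk",f((213,270),.124))
w=grab_frame("wrist"); s=monitor.observe(); print(w["T"],w["camera_matrix"]); print(s["tool_pos"],s["tool_rot"])
E
```

```text
[[ 0.6334  0.0988  0.012 ]
 [ 0.5635 -0.2821  0.012 ]
 [ 0.3791 -0.2479  0.012 ]
 [ 0.4489  0.1321  0.012 ]]
yaw of rig y 79.59606596134151 origin [ 0.4912 -0.1568  0.012 ] len 0.3872394505735623 0.18758920783973593
340.1340637207031 217.18138122558594 27.136058807373047 ((340.4019775390625, 217.05307006835938), (51.80796813964844, 52.522647857666016), 44.0126953125) [ 0.4909 -0.1569  0.075 ]
crank [ 0.5193 -0.1223  0.142 ] gk [0.5284 0.0574 0.124 ]
[[ 0.3418 -0.9017 -0.2649  0.2636]
 [-0.9398 -0.3278 -0.0968 -0.5157]
 [ 0.0004  0.282  -0.9594  0.3746]
 [ 0.      0.      0.      1.    ]] [[376.0252   0.     275.7041]
 [  0.     376.0252 211.5598]
 [  0.       0.       1.    ]]
[ 0.1965 -0.5404  0.2533] [ 0.9848  0.1735 -0.      0.    ]
```

```bash
cat >> h.py <<'E'
O=np.array([.491,-.157]); YAW=79.6   # rig origin, direction of rig y
def rig2w(x,y):
    a=np.radians(YAW); Y=np.array([np.cos(a),np.sin(a)]); X=np.array([Y[1],-Y[0]]); return O+x*X+y*Y
def w2rig(p):
    a=np.radians(YAW); Y=np.array([np.cos(a),np.sin(a)]); X=np.array([Y[1],-Y[0]]); d=np.array(p)[:2]-O; return np.array([d@X,d@Y])
def yaw_of(s):
    x,y=s["tool_rot"][:2]; return np.degrees(2*np.arctan2(y,x))
def plan(path,spins,p0,yaw0):
    """path: list of xyz per row, spins: deg/row -> rows in tool axes (mm)"""
    rows=[];p=np.array(p0,float);y=yaw0
    for q,s in zip(path,spins):
        d=(np.array(q)-p)*1000;a=np.radians(y);c,sn=np.cos(a),np.sin(a)
        r=np.round([d[0]*c+d[1]*sn, d[0]*sn-d[1]*c, -d[2]],1)
        rows.append([*r.tolist(),round(s,1)])
        p=p+np.array([r[0]*c+r[1]*sn, r[0]*sn-r[1]*c, -r[2]])/1000; y-=s
    return rows
def line(target,n,spin=0):
    s=monitor.observe(); p0=np.array(s["tool_pos"]); t=np.array(target)
    rows=plan([p0+(t-p0)*(i+1)/n for i in range(n)],[spin/n]*n,p0,yaw_of(s))
    for i in range(0,n,10): print(rows[i:i+10])
E
python3 - <<'E'
from h import *
s=monitor.observe();print(yaw_of(s))
line([*rig2w(0,.09),.253],30,-239.6)
E
```

```text
19.984037234015073
[[15.1, -11.2, 0.0, -8.0], [16.5, -9.1, 0.0, -8.0], [17.7, -6.6, 0.0, -8.0], [18.3, -4.2, 0.0, -8.0], [18.8, -1.5, 0.1, -8.0], [18.8, 1.1, -0.0, -8.0], [18.5, 3.7, -0.0, -8.0], [17.8, 6.2, -0.0, -8.0], [16.7, 8.6, 0.0, -8.0], [15.4, 10.8, 0.0, -8.0]]
[[13.7, 12.9, 0.0, -8.0], [11.8, 14.7, 0.0, -8.0], [9.7, 16.2, 0.0, -8.0], [7.3, 17.4, 0.1, -8.0], [4.8, 18.2, -0.0, -8.0], [2.3, 18.7, -0.0, -8.0], [-0.4, 18.8, -0.0, -8.0], [-3.0, 18.6, 0.0, -8.0], [-5.5, 18.0, 0.0, -8.0], [-8.0, 17.0, 0.0, -8.0]]
[[-10.3, 15.8, 0.0, -8.0], [-12.4, 14.2, 0.0, -8.0], [-14.2, 12.4, 0.1, -8.0], [-15.8, 10.2, -0.0, -8.0], [-17.1, 8.0, -0.0, -8.0], [-18.0, 5.5, -0.0, -8.0], [-18.6, 2.9, 0.0, -8.0], [-18.8, 0.4, 0.0, -8.0], [-18.7, -2.3, 0.0, -8.0], [-18.2, -4.9, 0.0, -8.0]]
```

Call:
arm_command:
  motion:
    - [15.1, -11.2, 0, -8]
    - [16.5, -9.1, 0, -8]
    - [17.7, -6.6, 0, -8]
    - [18.3, -4.2, 0, -8]
    - [18.8, -1.5, 0, -8]
    - [18.8, 1.1, 0, -8]
    - [18.5, 3.7, 0, -8]
    - [17.8, 6.2, 0, -8]
    - [16.7, 8.6, 0, -8]
    - [15.4, 10.8, 0, -8]

```text
time_s: 2.0
tool_pos: [0.3003, -0.3824, 0.2534]
tool_rot: [0.641, 0.768, -0.0, 0.0]
wrist_force: [1.0, 0.2, 0.5]
finger_gap: 1.001
grip_force: 0.0
```

Call:
arm_command:
  motion:
    - [13.7, 12.9, 0, -8]
    - [11.8, 14.7, 0, -8]
    - [9.7, 16.2, 0, -8]
    - [7.3, 17.4, 0, -8]
    - [4.8, 18.2, 0, -8]
    - [2.3, 18.7, 0, -8]
    - [-0.4, 18.8, 0, -8]
    - [-3, 18.6, 0, -8]
    - [-5.5, 18, 0, -8]
    - [-8, 17, 0, -8]

```text
time_s: 3.0
tool_pos: [0.4033, -0.2247, 0.2534]
tool_rot: [-0.003, 1.0, -0.0, 0.0]
wrist_force: [0.1, -0.3, -0.5]
finger_gap: 1.005
grip_force: 0.0
```

Call:
arm_command:
  motion:
    - [-10.3, 15.8, 0, -8]
    - [-12.4, 14.2, 0, -8]
    - [-14.2, 12.4, 0, -8]
    - [-15.8, 10.2, 0, -8]
    - [-17.1, 8, 0, -8]
    - [-18, 5.5, 0, -8]
    - [-18.6, 2.9, 0, -8]
    - [-18.8, 0.4, 0, -8]
    - [-18.7, -2.3, 0, -8]
    - [-18.2, -4.9, 0, -8]

```text
time_s: 4.0
tool_pos: [0.506, -0.0668, 0.2534]
tool_rot: [-0.645, 0.764, -0.0, 0.0]
wrist_force: [0.1, -0.2, -0.2]
finger_gap: 1.001
grip_force: 0.0
```

```bash
python3 - <<'E'
from h import *
np.set_printoptions(precision=4,suppress=True)
s=monitor.observe();print(s["time_s"],s["tool_pos"],yaw_of(s),s["q"])
w=grab_frame("wrist");save(w,"w1");np.save("w1.npy",w,allow_pickle=True)
for t,z in (("saucer_top",.086),("crank_knob",.124),("gauge_knob",.105),("plunger",.068)):
    for k in models.spot_point(w,t)[:1]: q=at_z(w,k["xy"],z);print(t,k["xy"],k["score"],q,w2rig(q))
E
```

```text
4.0 [ 0.506  -0.0668  0.2534] 260.3166859952172 [-0.2554  0.2455 -0.1026  1.2225 -0.0001 -1.6572]
crank_knob [237.0, 130.1] 0.89 [ 0.5218 -0.1238  0.124 ] [0.0243 0.0382]
gauge_knob [271.3, 349.3] 0.83 [0.5311 0.0594 0.105 ] [0.0004 0.2201]
plunger [266.1, 189.9] 0.61 [ 0.5137 -0.0684  0.068 ] [0.0064 0.0912]
```

View pics/w1.png

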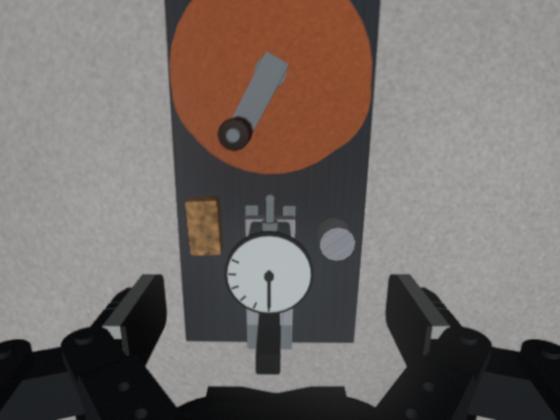

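The wrist view shows the saucer with a bulge around (345,148). The plunger tip is near (269,196), the needle points straight down (0), the gauge knob is near (268,350) and the crank knob is at (236,131).

```bash
cat >> h.py <<'E'
def saucer(w,z=.078):
    hsv=cv2.cvtColor(w["img"],cv2.COLOR_RGB2HSV)
    m=((hsv[...,1]>130)&(hsv[...,0]<14)&(hsv[...,2]>60)).astype(np.uint8)
    c=max(cv2.findContours(m,0,1)[0],key=cv2.contourArea)[:,0].astype(float)
    c=c[(c[:,0]>2)&(c[:,0]<557)&(c[:,1]>2)&(c[:,1]<417)]
    P=np.array([w2rig(at_z(w,q,z)) for q in c])
    r=lambda v:np.hypot(*(P-v[:2]).T)-v[2]
    from scipy.optimize import least_squares
    v=least_squares(r,[0,0,.075],loss="soft_l1",f_scale=.0004).x
    ang=np.degrees(np.arctan2(P[:,1]-v[1],P[:,0]-v[0]))%360; d=r(v)*1000
    b=[(a,round(float(d[(ang>=a)&(ang<a+10)].mean()),1)) for a in range(0,360,10) if ((ang>=a)&(ang<a+10)).any()]
    return v,b
E
python3 - <<'E'
from h import *
np.set_printoptions(precision=4,suppress=True)
w=np.load("w1.npy",allow_pickle=True).item()
v,b=saucer(w);print(v,b)
for n,xy,z in (("tip",(269.5,195),.068),("dialc",(268.5,277),.095),("crank top",(233,134),.142),("plateL",(187,342),.012),("plateR",(354,342),.012)): print(n,w2rig(at_z(w,xy,z)))
g=cv2.cvtColor(w["img"],cv2.COLOR_RGB2GRAY); print("knob front/back depth",[w["depth"][y,268] for y in range(318,376,6)], w["depth"][277,255])
print(g[310:378:3,268])
E
```

```text
[ 0.0033 -0.0001  0.0752] [(0, -0.2), (10, 0.8), (20, 1.2), (30, 0.2), (40, -0.2), (50, -0.3), (60, -0.2), (70, -0.2), (80, -0.2), (90, -0.0), (100, -0.3), (110, -0.3), (120, -0.2), (130, 0.8), (140, 3.0), (150, 3.7), (160, 2.6), (170, 0.1), (180, -0.2), (190, -0.3), (200, -0.2), (210, -0.2), (220, -0.1), (320, 0.1), (330, 0.0), (340, 0.0), (350, -0.1)]
tip [0.0035 0.0956]
dialc [0.0034 0.1579]
crank top [0.025  0.0393]
plateL [0.0961 0.2812]
plateR [-0.0922  0.2786]
knob front/back depth [np.float32(0.34318423), np.float32(0.33354414), np.float32(0.3259292), np.float32(0.31543955), np.float32(0.307837), np.float32(0.30001092), np.float32(0.2939363), np.float32(0.29500774), np.float32(0.29668373), np.float32(0.29909188)] 0.30255985
[106  62  40  39  39  38  37  37  36  35  35  35  35  35  34  38  38  38
  39  39  38  57 150]
```

```bash
sed -i 's/YAW=79.6/YAW=80.3/' h.py; python3 - <<'E'
from h import *
w=np.load("w1.npy",allow_pickle=True).item()
v,b=saucer(w);print(v,b[8:18])
for n,xy,z in (("tip",(269.5,195),.068),("dialc",(268.5,277),.095),("crank top",(233,134),.142),("gk",(268,363.5),.124),("plateL",(187,342),.012),("plateR",(354,342),.012)): print(n,w2rig(at_z(w,xy,z)))
line([*rig2w(.0015,.2216),.19],10)
E
```

```text
[ 0.00334092 -0.00012524  0.07518448] [(80, -0.2), (90, -0.1), (100, -0.3), (110, -0.3), (120, -0.2), (130, 1.0), (140, 3.2), (150, 3.6), (160, 2.4), (170, -0.0)]
tip [0.00466067 0.09550735]
dialc [0.00530774 0.15785462]
crank top [0.02543152 0.03897089]
gk [0.00549305 0.21932653]
plateL [0.09954244 0.27995776]
plateR [-0.08882497  0.27971218]
[[-13.1, -0.1, 6.3, 0.0], [-13.2, -0.2, 6.4, 0.0], [-13.1, -0.1, 6.3, 0.0], [-13.1, -0.2, 6.3, 0.0], [-13.1, -0.1, 6.3, 0.0], [-13.2, -0.1, 6.4, 0.0], [-13.1, -0.2, 6.3, 0.0], [-13.1, -0.1, 6.3, 0.0], [-13.1, -0.2, 6.3, 0.0], [-13.2, -0.1, 6.4, 0.0]]
```

Call:
arm_command:
  motion:
    - [-13.1, -0.5, 6.3, 0.0]
    - [-13.2, -0.5, 6.4, 0.0]
    - [-13.1, -0.5, 6.3, 0.0]
    - [-13.1, -0.5, 6.3, 0.0]
    - [-13.1, -0.5, 6.3, 0.0]
    - [-13.2, -0.5, 6.4, 0.0]
    - [-13.1, -0.5, 6.3, 0.0]
    - [-13.1, -0.5, 6.3, 0.0]
    - [-13.1, -0.5, 6.3, 0.0]
    - [-13.2, -0.5, 6.4, 0.0]

```text
time_s: 5.25
tool_pos: [0.5337, 0.0621, 0.1894]
tool_rot: [-0.643, 0.766, -0.0, -0.0]
wrist_force: [-0.2, -0.4, 0.7]
finger_gap: 1.001
grip_force: 0.0
```

```bash
python3 - <<'E'
from h import *
s=monitor.observe();print(s["time_s"],s["tool_pos"],yaw_of(s),w2rig(s["tool_pos"]))
w=grab_frame("wrist");save(w,"w2")
for t,z in (("gauge_knob",.105),("plunger",.068)):
    for k in models.spot_point(w,t)[:1]: q=at_z(w,k["xy"],z);print(t,k["xy"],k["score"],q,w2rig(q))
print(w["T"][:3,:])
E
```

```text
5.25 [0.53367727 0.06208337 0.18943448] 259.98620181447217 [0.00515392 0.22314191]
gauge_knob [275.7, 225.1] 0.58 [0.53286994 0.05910948 0.105     ] [0.0048592 0.2200745]
[[-9.84764022e-01  1.66643743e-01  4.96959071e-02  5.20796138e-01]
 [ 1.73894841e-01  9.44733668e-01  2.77918840e-01 -8.49830885e-03]
 [-6.35960938e-04  2.82326337e-01 -9.59318214e-01  3.10714577e-01]]
```

View pics/w2.png

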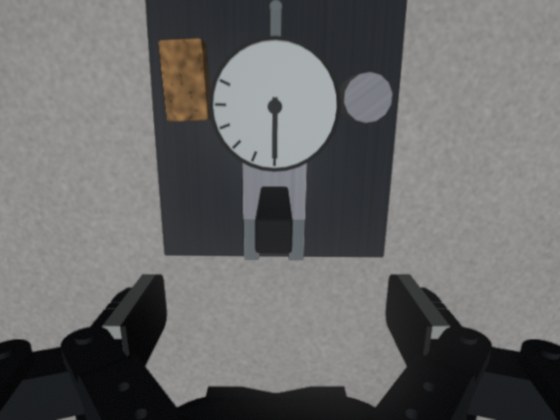

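The knob's top face spans rows 219–252 near column 274, centred between the fingers. The needle still reads 0. Next I descend and grip.

Call:
arm_command:
  motion:
    - [0.5, 0, 16, 0]
    - [0.5, 0, 16, 0]
    - [0.5, 0, 16, 0]
    - [0.5, 0, 16, 0]
    - [0.5, 0, 12, 0]
    - [0, 0, 5.5, 0]

```text
time_s: 6.0
tool_pos: [0.5324, 0.0581, 0.1075]
tool_rot: [-0.642, 0.766, 0.0, -0.001]
wrist_force: [-0.9, -0.1, 0.5]
finger_gap: 0.996
grip_force: 0.0
```

Call:
arm_command:
  motion:
    - [0, 0, 0, 0]
    - [0, 0, 0, 0]
    - [0, 0, 0, 0]
    - [0, 0, 0, 0]
    - [0, 0, 0, 0]
    - [0, 0, 0, 0]
    - [0, 0, 0, 0]
    - [0, 0, 0, 0]
  gripper: -1
  grip_force: 40

```text
time_s: 6.8
tool_pos: [0.5343, 0.0584, 0.1093]
tool_rot: [-0.643, 0.766, -0.001, 0.001]
wrist_force: [3.0, -0.7, 3.6]
finger_gap: 0.227
grip_force: 44.9
```

```bash
python3 - <<'E'
from h import *
s=monitor.observe();print(s["time_s"],s["tool_pos"],w2rig(s["tool_pos"]),s["finger_gap"],s["grip_force"],s["wrist_force"])
w=grab_frame("wrist");save(w,"w3");t=grab_frame("top");save(t,"t3")
a=cv2.resize(t["img"][150:260,230:380,::-1],(560,411),interpolation=2)
cv2.imwrite("pics/c3.png",cv2.resize(cv2.vconcat([w["img"][:,:,::-1],a]),None,fx=.72,fy=.72))
E
```

```text
6.8 [0.53433295 0.05841609 0.10929101] [0.00641811 0.21963753] 0.2270067180651184 44.94250774383545 [ 3.03200431 -0.69211679  3.5973486 ]
```

View pics/c3.png

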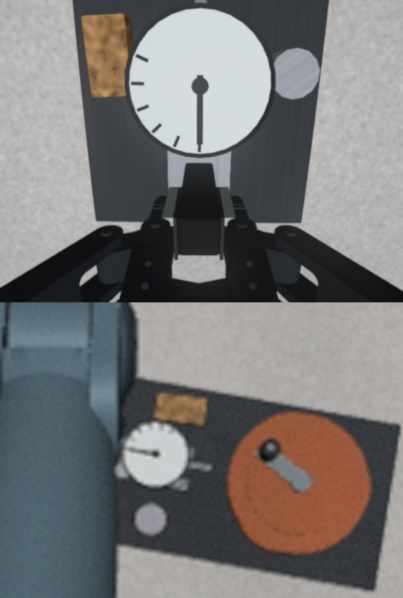

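Call:
arm_command:
  motion:
    - [1, 0, 0, 0]
    - [2, 0, 0, 0]
    - [2, 0, 0, 0]
    - [2, 0, 0, 0]
    - [2, 0, 0, 0]
    - [2, 0, 0, 0]
    - [2, 0, 0, 0]
    - [2, 0, 0, 0]
    - [1, 0, 0, 0]
    - [0, 0, 0, 0]

```text
time_s: 7.9
tool_pos: [0.5316, 0.0439, 0.1093]
tool_rot: [-0.643, 0.766, 0.0, 0.002]
wrist_force: [5.1, 3.8, 4.2]
finger_gap: 0.228
grip_force: 45.3
```

```bash
cat >> h.py <<'E'
def needle(w,z=.095,box=None):
    hsv=cv2.cvtColor(w["img"],cv2.COLOR_RGB2HSV).astype(int)
    m=((hsv[...,2]>175)&(hsv[...,1]<40)).astype(np.uint8)
    if box: k=np.zeros_like(m); k[box[1]:box[3],box[0]:box[2]]=1; m*=k
    m=cv2.morphologyEx(m,cv2.MORPH_OPEN,np.ones((3,3),np.uint8))
    c=max(cv2.findContours(m,0,1)[0],key=cv2.contourArea)
    h=cv2.convexHull(c); e=cv2.fitEllipse(h); ctr=w2rig(at_z(w,e[0],z))
    M=np.zeros_like(m); cv2.drawContours(M,[h],0,1,-1)
    v,u=np.nonzero(M); P=np.array([w2rig(at_z(w,q,z)) for q in zip(u,v)])-ctr
    r=np.hypot(*P.T); g=200-hsv[v,u,2]; k=(r>.007)&(r<.022)&(g>30)
    d=(P[k]*g[k,None]).sum(0)
    rd=np.arctan2(d[0],d[1])%(2*np.pi)
    return rd, ctr, k.sum(), np.array(e[1])
E
python3 - <<'E'
from h import *
s=monitor.observe();print(s["time_s"],w2rig(s["tool_pos"]),s["grip_force"],s["wrist_force"])
w=grab_frame("wrist");save(w,"w4");print(needle(w))
E
```

```text
7.9 [0.00614489 0.20483539] 45.25986313819885 [5.07628367 3.81006327 4.24662603]
(np.float64(0.0), array([-0.11697579,  0.17102268]), np.int64(0), array([387.6914978 , 498.02853394]))
```

```bash
python3 - <<'E'
from h import *
w=dict(np.load("w1.npy",allow_pickle=True).item()); i=cv2.imread("pics/w4.png");print(i[60:200:20,250],i[100,60],i[120,500]); t=cv2.imread("pics/t3.png"); print(t[200:212,287])
E
```

```text
[[222 220 213]
 [222 221 214]
 [223 221 215]
 [222 221 214]
 [223 221 215]
 [222 221 214]
 [222 220 214]] [190 192 193] [179 181 182]
[[208 206 200]
 [207 208 203]
 [207 208 201]
 [206 206 201]
 [181 180 174]
 [ 95  96  93]
 [ 58  55  56]
 [136 136 132]
 [209 209 203]
 [208 207 202]
 [209 208 203]
 [205 205 200]]
```

Dial is bluish (B > R); use that in the mask.

```bash
sed -i 's/    m=((hsv\[...,2\]>175)&(hsv\[...,1\]<40)).astype(np.uint8)/    i=w["img"].astype(int); m=((hsv[...,2]>190)\&(cv2.blur(w["img"],(3,3)).astype(int)@[-1,0,1]>2)).astype(np.uint8)/' h.py; python3 - <<'E'
from h import *
w=grab_frame("wrist");print(needle(w))
t=grab_frame("top");print(needle(t))
E
```

```text
(np.float64(0.013016948885467703), array([0.00486973, 0.13679206]), np.int64(389), array([195.45188904, 200.68174744]))
(np.float64(0.09599622797311111), array([0.00219508, 0.13851648]), np.int64(9), array([20.93813133, 21.56871796]))
```

Call:
arm_command:
  motion:
    - [1, 0, 0, 0]
    - [1, 0, 0, 0]
    - [1, 0, 0, 0]
    - [1, 0, 0, 0]
    - [1, 0, 0, 0]
    - [1, 0, 0, 0]
    - [0, 0, 0, 0]

```text
time_s: 8.75
tool_pos: [0.5306, 0.0383, 0.1093]
tool_rot: [-0.643, 0.766, 0.0, 0.002]
wrist_force: [4.9, 5.0, 4.9]
finger_gap: 0.228
grip_force: 45.3
```

```bash
python3 - <<'E'
from h import *
s=monitor.observe();print(s["time_s"],w2rig(s["tool_pos"]),s["wrist_force"])
w=grab_frame("wrist");print(needle(w))
E
```

```text
8.75 [0.0060897  0.19922389] [4.86652307 5.01244305 4.88237667]
(np.float64(0.17848380610732723), array([0.00479179, 0.1311898 ]), np.int64(379), array([195.47097778, 200.72059631]))
```

Call:
arm_command:
  motion:
    - [0.7, 0, 0, 0]
    - [0.7, 0, 0, 0]
    - [0.8, 0, 0, 0]
    - [0, 0, 0, 0]
    - [0, 0, 0, 0]

```text
time_s: 9.3
tool_pos: [0.5302, 0.0364, 0.1093]
tool_rot: [-0.643, 0.766, 0.0, 0.002]
wrist_force: [5.1, 6.2, 5.0]
finger_gap: 0.228
grip_force: 45.3
```

Call:
arm_command:
  motion:
    - [0, 0, 0, 0]
    - [0, 0, 0, 0]
    - [0, 0, 0, 0]
    - [0, 0, 0, 0]
  gripper: 1

```text
time_s: 9.7
tool_pos: [0.5278, 0.0346, 0.1079]
tool_rot: [-0.643, 0.766, 0.001, -0.001]
wrist_force: [-1.4, -0.4, -0.1]
finger_gap: 0.896
grip_force: 0.0
```

```bash
python3 - <<'E'
from h import *
s=monitor.observe();print(s["time_s"],s["tool_pos"],w2rig(s["tool_pos"]),s["finger_gap"],s["wrist_force"],s["q"])
w=grab_frame("wrist");print(needle(w)); 
for k in models.spot_point(w,"crank_knob")[:1]: print(w2rig(at_z(w,k["xy"],.124)))
E
```

```text
9.7 [0.52777612 0.03460997 0.10785279] [0.0039661 0.195067 ] 0.8960007396826051 [-1.35750021 -0.3581297  -0.13483503] [-5.43568388e-02  3.77739865e-01 -3.11507715e-01  8.83572488e-01
 -2.32187583e-04 -1.45037749e+00]
(np.float64(0.5044411449468684), array([0.00482997, 0.12926375]), np.int64(398), array([195.95376587, 200.45666504]))
```

```bash
python3 - <<'E'
from h import *
s=monitor.observe();p0=np.array(s["tool_pos"]);K=[*rig2w(.0255,.039),.185]
up=[p0+[0,0,.04],p0+[0,0,.077]]; t=np.array(K)
print(plan(up+[up[1]+(t-up[1])*(i+1)/8 for i in range(8)],[0]*10,p0,yaw_of(s)))
E
```

```text
[[-0.0, 0.0, -40.0, 0], [-0.0, 0.0, -37.0, 0], [19.5, -2.7, 0.0, 0], [19.5, -2.8, 0.0, 0], [19.5, -2.7, 0.1, 0], [19.5, -2.8, -0.0, 0], [19.5, -2.7, -0.0, 0], [19.5, -2.7, 0.0, 0], [19.5, -2.8, 0.0, 0], [19.5, -2.7, 0.0, 0]]
```

Call:
arm_command:
  motion:
    - [0, 0, -40, 0]
    - [0, 0, -37, 0]
    - [19.5, -2.7, 0, 0]
    - [19.5, -2.8, 0, 0]
    - [19.5, -2.7, 0, 0]
    - [19.5, -2.8, 0, 0]
    - [19.5, -2.7, 0, 0]
    - [19.5, -2.7, 0, 0]
    - [19.5, -2.8, 0, 0]
    - [19.5, -2.7, 0, 0]
  gripper: 1

```text
time_s: 10.8
tool_pos: [0.5229, -0.1235, 0.1854]
tool_rot: [-0.643, 0.766, 0.0, -0.0]
wrist_force: [0.5, 0.0, -0.3]
finger_gap: 0.999
grip_force: 0.0
```

```bash
python3 - <<'E'
from h import *
s=monitor.observe();print(s["time_s"],s["tool_pos"],w2rig(s["tool_pos"]))
w=grab_frame("wrist");save(w,"w5")
for k in models.spot_point(w,"crank_knob")[:1]: print(k,w2rig(at_z(w,k["xy"],.124)))
t=grab_frame("top");save(t,"t5")
try: print(needle(t))
except Exception as e: print(e)
sc=grab_frame("scene");save(sc,"s5")
try: print(needle(sc,box=(240,180,330,270)))
except Exception as e: print(e)
a=cv2.resize(t["img"][150:260,230:380,::-1],(560,411),interpolation=2);b=cv2.resize(sc["img"][170:280,190:340,::-1],(560,411),interpolation=2)
cv2.imwrite("pics/c5.png",cv2.resize(cv2.vconcat([cv2.hconcat([a,b]),cv2.hconcat([w["img"][:,:,::-1]]*2)]),None,fx=.7,fy=.7))
E
```

```text
10.8 [ 0.52291552 -0.12354698  0.18537712] [0.02582276 0.03835218]
{'xy': [275.1, 245.4], 'score': 0.56} [0.02582806 0.03870647]
(np.float64(0.6981791415252201), array([0.00177267, 0.1318225 ]), np.int64(10), array([20.4163723 , 22.36002922]))
max() iterable argument is empty
```

View pics/c5.png

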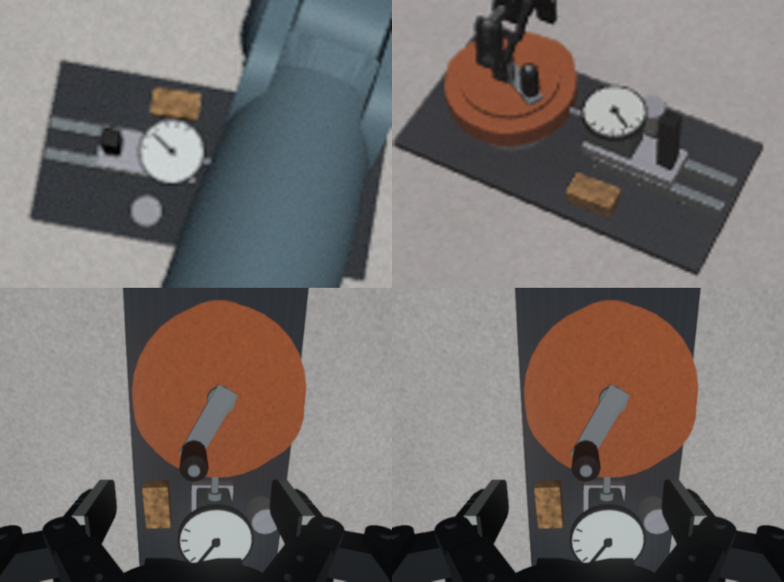

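Call:
arm_command:
  motion:
    - [0, 0, 14, 0]
    - [0, 0, 14, 0]
    - [0, 0, 14, 0]
    - [0, 0, 10, 0]
    - [0, 0, 4.5, 0]
    - [0, 0, 0, 0]

```text
time_s: 11.6
tool_pos: [0.5228, -0.1221, 0.1284]
tool_rot: [-0.643, 0.766, 0.001, -0.0]
wrist_force: [-0.3, 0.5, -0.2]
finger_gap: 0.999
grip_force: 0.0
```

Call:
arm_command:
  motion:
    - [0, 0, 0, 0]
    - [0, 0, 0, 0]
    - [0, 0, 0, 0]
    - [0, 0, 0, 0]
    - [0, 0, 0, 0]
    - [0, 0, 0, 0]
    - [0, 0, 0, 0]
    - [0, 0, 0, 0]
  gripper: -1
  grip_force: 30

```text
time_s: 12.4
tool_pos: [0.5231, -0.123, 0.1294]
tool_rot: [-0.643, 0.766, -0.0, -0.0]
wrist_force: [-3.3, -1.0, 5.3]
finger_gap: 0.224
grip_force: 29.6
```

```bash
python3 - <<'E'
from h import *
s=monitor.observe();print(s["time_s"],s["tool_pos"],w2rig(s["tool_pos"]),yaw_of(s),s["finger_gap"],s["wrist_force"])
w=grab_frame("wrist");save(w,"w6");print(saucer(w))
t=grab_frame("top");print(needle(t))
c=np.array([.0036,0]);p=w2rig(s["tool_pos"])-c; r=np.hypot(*p);a0=np.arctan2(p[1],p[0]);print("r,a0",r,np.degrees(a0))
# CW circle: 10 deg rows, blend radius to 45
path=[];R=45e-3;p0=np.array(s["tool_pos"])
for i in range(1,43): 
    a=a0-np.radians(10*i); path.append([*rig2w(*(c+(R if i>3 else r+(R-r)*i/3)*np.array([np.cos(a),np.sin(a)]))),p0[2]])
rows=plan(path,[0]*42,p0,yaw_of(s))
for i in range(0,42,10): print([x[:2] for x in rows[i:i+10]])
E
```

```text
12.4 [ 0.52307259 -0.12299025  0.12942606] [0.02588378 0.03892742] 259.9727631956442 0.22424268006160442 [-3.29768678 -0.97135554  5.31731509]
(array([ 0.00214774, -0.00283783,  0.07373206]), [(0, -6.4), (10, -6.4), (20, -5.0), (30, -14.9), (40, -20.3), (50, -25.1), (80, -29.9), (90, -21.5), (100, -11.6), (110, -8.7), (120, -6.4), (130, -6.6), (140, -8.6), (150, -5.7), (160, -7.2), (170, -9.0), (180, -14.4), (190, -5.7), (200, -8.2), (210, -7.1), (220, -5.5), (230, -8.1), (240, -7.2), (250, -18.5), (260, -65.4), (270, -65.0), (280, -24.9), (290, -6.8), (300, -7.2), (310, -5.1), (320, -6.2), (330, -5.6), (340, -4.9), (350, -6.3)])
(np.float64(0.6791665708932699), array([0.00177267, 0.1318225 ]), np.int64(8), array([20.4163723 , 22.36002922]))
r,a0 0.0448543319424084 60.21127048222932
[[4.4, -6.5], [5.4, -5.6], [6.4, -4.6], [7.1, -3.4], [7.5, -2.1], [7.8, -0.7], [7.9, 0.6], [7.5, 1.9], [7.2, 3.3], [6.5, 4.4]]
[[5.6, 5.5], [4.5, 6.4], [3.4, 7.1], [2.1, 7.5], [0.8, 7.8], [-0.7, 7.9], [-1.9, 7.6], [-3.3, 7.1], [-4.4, 6.5], [-5.5, 5.6]]
[[-6.4, 4.5], [-7.1, 3.4], [-7.5, 2.1], [-7.8, 0.8], [-7.8, -0.7], [-7.6, -1.9], [-7.2, -3.3], [-6.4, -4.4], [-5.6, -5.5], [-4.6, -6.4]]
[[-3.4, -7.1], [-2.1, -7.5], [-0.7, -7.8], [0.6, -7.8], [1.9, -7.6], [3.3, -7.2], [4.4, -6.4], [5.5, -5.6], [6.4, -4.6], [7.1, -3.4]]
[[7.5, -2.1], [7.8, -0.7]]
```

Call:
arm_command:
  motion:
    - [4.4, -6.5, 0, 0]
    - [5.4, -5.6, 0, 0]
    - [6.4, -4.6, 0, 0]
    - [7.1, -3.4, 0, 0]
    - [7.5, -2.1, 0, 0]
    - [7.8, -0.7, 0, 0]
    - [0, 0, 0, 0]

```text
time_s: 13.2
tool_pos: [0.5387, -0.1649, 0.1294]
tool_rot: [-0.643, 0.766, 0.0, -0.0]
wrist_force: [-3.4, -0.6, 6.2]
finger_gap: 0.225
grip_force: 30.0
```

```bash
cat > st.py <<'E'
from h import *
s=monitor.observe();p=w2rig(s["tool_pos"])-[.0036,0];print(s["time_s"],"r",np.hypot(*p),"ang",np.degrees(np.arctan2(p[1],p[0]))-60.2,s["tool_pos"][2],yaw_of(s),s["wrist_force"],s["finger_gap"])
t=grab_frame("top");save(t,"t_%d"%(s["time_s"]*100));print(needle(t))
E
python3 st.py
```

```text
13.2 r 0.04472349247354542 ang -59.826415709757946 0.1294234732797247 259.96088085267644 [-3.41209988 -0.60060316  6.16132822] 0.22498776211694665
(np.float64(1.3883468777279309), array([0.00198642, 0.1320126 ]), np.int64(5), array([20.80492783, 22.37239265]))
```

Call:
arm_command:
  motion:
    - [7.9, 0.6, 0, 0]
    - [7.5, 1.9, 0, 0]
    - [7.2, 3.3, 0, 0]
    - [6.5, 4.4, 0, 0]
    - [5.6, 5.5, 0, 0]
    - [4.5, 6.4, 0, 0]
    - [3.4, 7.1, 0, 0]
    - [2.1, 7.5, 0, 0]
    - [0.8, 7.8, 0, 0]
    - [-0.7, 7.9, 0, 0]

```text
time_s: 14.25
tool_pos: [0.482, -0.2009, 0.1295]
tool_rot: [-0.643, 0.766, -0.002, 0.001]
wrist_force: [4.5, -1.9, -1.9]
finger_gap: 0.226
grip_force: 29.4
```

Call:
arm_command:
  motion:
    - [-1.9, 7.6, 0, 0]
    - [-3.3, 7.1, 0, 0]
    - [-4.4, 6.5, 0, 0]
    - [-5.5, 5.6, 0, 0]
    - [-6.4, 4.5, 0, 0]
    - [-7.1, 3.4, 0, 0]
    - [-7.5, 2.1, 0, 0]
    - [-7.8, 0.8, 0, 0]
    - [-7.8, -0.7, 0, 0]
    - [-7.6, -1.9, 0, 0]

```text
time_s: 15.25
tool_pos: [0.4546, -0.1362, 0.1294]
tool_rot: [-0.642, 0.766, -0.001, -0.002]
wrist_force: [-4.3, -3.6, 6.2]
finger_gap: 0.226
grip_force: 30.3
```

```bash
python3 st.py
```

```text
15.25 r 0.04531699309292429 ang 101.25524899991048 0.1294287503175024 259.9284177916096 [-4.26212223 -3.63391671  6.23785742] 0.2262580078178597
(np.float64(0.6952790754588136), array([0.00150925, 0.13105578]), np.int64(12), array([20.04459  , 21.9370079]))
```

Call:
arm_command:
  motion:
    - [-7.2, -3.3, 0, 0]
    - [-6.4, -4.4, 0, 0]
    - [-5.6, -5.5, 0, 0]
    - [-4.6, -6.4, 0, 0]
    - [-3.4, -7.1, 0, 0]
    - [-2.1, -7.5, 0, 0]
    - [-0.7, -7.8, 0, 0]
    - [0.6, -7.8, 0, 0]
    - [1.9, -7.6, 0, 0]
    - [3.3, -7.2, 0, 0]

```text
time_s: 16.3
tool_pos: [0.5224, -0.1224, 0.1294]
tool_rot: [-0.643, 0.766, 0.001, -0.001]
wrist_force: [-6.1, -0.0, 9.8]
finger_gap: 0.225
grip_force: 30.6
```

Call:
arm_command:
  motion:
    - [4.4, -6.4, 0, 0]
    - [5.5, -5.6, 0, 0]
    - [6.4, -4.6, 0, 0]
    - [7.1, -3.4, 0, 0]
    - [7.5, -2.1, 0, 0]
    - [3.9, -0.7, 0, 0]
    - [0, 0, 0, 0]

```text
time_s: 17.0
tool_pos: [0.5392, -0.1605, 0.1294]
tool_rot: [-0.643, 0.766, 0.001, 0.0]
wrist_force: [-3.7, 2.0, 6.8]
finger_gap: 0.222
grip_force: 30.5
```

```bash
python3 st.py
```

```text
17.0 r 0.04471531115839639 ang -54.19787966438768 0.1293978743180806 259.97801669490633 [-3.72470502  1.95572865  6.80693371] 0.22174579541488276
(np.float64(1.278625849505283), array([0.00140715, 0.13174832]), np.int64(10), array([20.23236465, 22.73870087]))
```

Call:
arm_command:
  motion:
    - [3.9, -0.25, 0, 0]
    - [3.9, 0.1, 0, 0]
    - [0, 0, 0, 0]

```text
time_s: 17.35
tool_pos: [0.538, -0.168, 0.1294]
tool_rot: [-0.643, 0.766, 0.001, 0.0]
wrist_force: [-3.6, 0.9, 7.3]
finger_gap: 0.224
grip_force: 30.4
```

```bash
python3 st.py
```

```text
17.35 r 0.04472447375456264 ang -63.96531085651239 0.12942688722482876 259.9942361500313 [-3.5615804   0.92759027  7.27729176] 0.22375399678172517
(np.float64(1.3802877194762346), array([0.0017652 , 0.13185948]), np.int64(5), array([20.55493164, 22.42273712]))
```

Call:
arm_command:
  motion:
    - [3.9, 0.45, 0, 0]
    - [0, 0, 0, 0]

```text
time_s: 17.6
tool_pos: [0.5371, -0.1717, 0.1295]
tool_rot: [-0.643, 0.766, 0.001, 0.0]
wrist_force: [-3.5, 2.1, 6.4]
finger_gap: 0.222
grip_force: 30.4
```

```bash
python3 st.py
```

```text
17.6 r 0.04477321009206384 ang -68.82130595837396 0.12945257629599272 259.9986090470723 [-3.49398346  2.13323571  6.39715921] 0.22229099366812635
(np.float64(1.3711320512726042), array([0.00191266, 0.13198457]), np.int64(6), array([20.66551018, 22.66580391]))
```

Call:
arm_command:
  motion:
    - [3.8, 0.8, 0, 0]
    - [0, 0, 0, 0]

```text
time_s: 17.85
tool_pos: [0.5356, -0.1753, 0.1294]
tool_rot: [-0.643, 0.766, 0.001, 0.0]
wrist_force: [-3.6, 1.1, 6.8]
finger_gap: 0.22
grip_force: 30.4
```

```bash
python3 st.py
```

```text
17.85 r 0.04473455649228598 ang -73.77873729511026 0.1294383213811098 260.00522346872094 [-3.60350552  1.13008628  6.78856531] 0.21992027348080792
(np.float64(1.241241493277312), array([0.00143996, 0.13176171]), np.int64(8), array([20.18310547, 22.77210808]))
```

Call:
arm_command:
  motion:
    - [-3.8, -0.8, 0, 0]
    - [-4.1, -0.45, 0, 0]
    - [0, 0, 0, 0]
    - [0, 0, 0, 0]

```text
time_s: 18.3
tool_pos: [0.538, -0.1684, 0.1294]
tool_rot: [-0.643, 0.766, 0.0, -0.0]
wrist_force: [-4.3, -0.0, 7.0]
finger_gap: 0.224
grip_force: 30.3
```

Call:
arm_command:
  motion:
    - [0, 0, 0, 0]
    - [0, 0, 0, 0]
    - [0, 0, 0, 0]
    - [0, 0, 0, 0]
    - [0, 0, 0, 0]
    - [0, 0, -15, 0]
    - [0, 0, -25, 0]
    - [0, 0, -30, 0]
    - [0, 0, 0, 0]
  gripper: 1

```text
time_s: 19.2
tool_pos: [0.5411, -0.1695, 0.2033]
tool_rot: [-0.643, 0.766, -0.003, 0.002]
wrist_force: [0.3, -0.4, 0.7]
finger_gap: 1.002
grip_force: 0.0
```

Call:
arm_command:
  motion:
    - [-10, 0, -5, 0]
    - [-20, 0, -5, 0]
    - [-25, 0, -5, 0]
    - [-25, 0, -5, 0]
    - [-20, 0, -5, 0]
    - [-10, 0, 0, 0]
    - [0, 0, 0, 0]

```text
time_s: 19.9
tool_pos: [0.5573, -0.0586, 0.2231]
tool_rot: [-0.644, 0.765, 0.001, -0.0]
wrist_force: [-0.4, 0.3, 0.1]
finger_gap: 1.003
grip_force: 0.0
```

```bash
python3 - <<'E'
from h import *
s=monitor.observe();print(s["time_s"],w2rig(s["tool_pos"]),s["tool_pos"])
w=grab_frame("wrist");save(w,"w9");print(needle(w));print(saucer(w))
E
```

```text
19.9 [0.04879793 0.10816754] [ 0.55732537 -0.05860081  0.22309704]
(np.float64(1.1167549326772235), array([0.00248438, 0.13021659]), np.int64(148), array([82.81383514, 87.26963043]))
(array([0.00436161, 0.02727113, 0.05517748]), [(0, 10.2), (10, 6.0), (20, 2.3), (30, -1.0), (40, -3.6), (50, -5.2), (60, -5.0), (70, -4.5), (80, -4.5), (90, -4.1), (100, -4.1), (110, -4.5), (120, -3.8), (130, -1.5), (140, 1.5), (150, 5.1), (160, 9.3), (170, 13.4), (180, 18.4), (190, 23.5), (200, 28.8), (210, 33.4), (230, -26.0), (240, -19.6), (250, -20.6), (260, -18.2), (270, -20.0), (280, -18.5), (290, -14.5), (300, -8.1), (310, -6.1), (320, 8.7), (330, 12.4), (340, 20.1), (350, 15.1)])
```

View pics/w9.png

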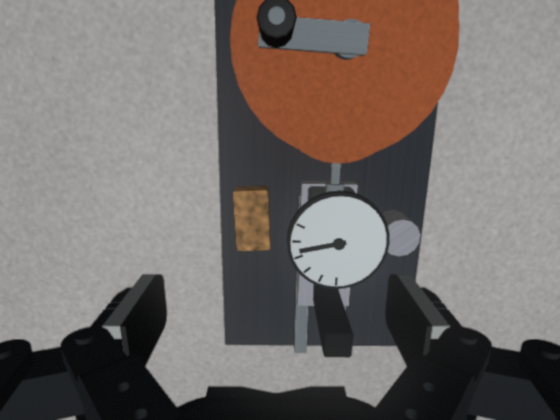

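The saucer's bulge sits symmetrically on the plunger at (337,160). The needle tip at (300,251) lies between the fourth and fifth marks, about 1.35 rad. That matches the ordinary reading of 0.50 plus 0.8 for the proudest spot. The gripper is clear.

```bash
python3 -c "
from h import *
print(ticket.sign_off())"
```

```text
the job is handed in; nothing more can be done
None
```

The gauge is pressed about 2.5 mm on the ordinary edge. The wheel was turned about 424° clockwise and left with the proudest spot on the plunger (needle about 1.35 rad), the robot clear of everything. I signed the job off at about 20 s of the 69 s; no verdict came back.

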